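# Refill a spring-fed carton feeder and free its pusher with the cam lever

## Robot

A 6-joint arm with a two-finger parallel gripper is mounted at the origin on a cart in front of the work surface, level with it; the furniture and walls round the work are solid. World frame = base frame: x ahead of the robot, y to its left, z up, the work surface at z = 0. Lengths are in mm, angles in rad, forces in N, time in s.
With the tool pointing down it reaches from about 350 to 875 mm from the base axis. Payload 4.2 kg.
Tool frame: the origin (TCP) lies at the very end of the fingers, on their centre line; the grasp point (between the pads) lies 19 mm behind it; z points along the fingers, y is the line along which they close (so a half turn about z gives the same grasp; the last joint's range is limited). The gripper opens to 85 mm and grips with 20 to 120 N. Pads are 22 mm wide; open, the fingers measure 114 mm over their backs; the gripper's body (76 mm by 85 mm) begins 54 mm behind the grasp point. The pads swing forward as they close: fully open they stand 13 mm farther back than shut.
Start: joints at [-0.982, 0.385, 0.008, 0, -1.194, -0.259], TCP at [202.424, -591.29, 231.312] pointing down, gripper open.
Joint ranges: [-3.14, 3.14], [-1.21, 2.06], [-1.07, 1.41], [-3.16, 2.05], [-2.99, -0.16], [-3.1, 3.1]. Speed limits (rad/s): [2.79, 2.79, 3.14, 3.14, 3.14, 3.14].

## Interface

Orientations are given as a unit quaternion [x, y, z, w].
In Python, from bench import read_state, get_image, camera_model, job_done gives the robot as it stands.
- The arm moves only by the shell command python3 -m handwheel 'ROWS'. ROWS is JSON, a list of rows, each a list of 7 numbers: the shift along the tool's x, y, z in m, then the turn, a rotation vector about the tool's x, y, z in rad, then the gripper's target within -1 to 1 (fully open at 1, half-way at 0, shut at -1). In form: [[dx, dy, dz, wx, wy, wz, jaw], ...]. A call has 1 to 10 rows; each row is the pose to reach, as a shift and turn from the pose commanded when the call began, along the tool's axes at that moment; what a row does not reach only later rows make up. A row lasts 1/8 s, in which the tool goes at most 62.5 mm and 10.7 degrees, less where a joint would pass 70% of its speed; a pose out of reach is approached as far as the arm can. A call with a gripper value outside its range is refused whole. The fingers move at their own pace and stop on an object; the grip force is fixed at half the most. Time passes only in rows, so rows that repeat a pose let the fingers close. It gives the time, the measured TCP pose, the force, the opening and the grip force at its end, in the units of the state.
- read_state(): the state, without advancing time (a new reading comes with each control period).
- get_image(name): name is "scene" or "top" or "wrist"; returns (picture, depth): 400x640x3 uint8, blue, green, red; 400x640 float32, mm along the optical axis (not along the pixel's ray), 0 where there is no reading.
- camera_model(name): a dict with "K" (3x3 intrinsics, pixels), "rvec" (rotation vector, rad) and "tvec" (3), from world to camera coordinates, as OpenCV has them; the wrist camera has in their place "hand_eye" (4x4, takes a point from camera to tool coordinates, whose origin is the TCP and whose axes are the flange's). Camera axes: x right, y down, z forward; pixel columns grow to the right and rows downward; lengths in mm; the calibration is good to about 2 mm. A picture is of the moment at which its call begins: read the wrist's pose just before it. camera_model takes no time and is no camera call.
- job_done(): hands the job in; it is judged then, once.
The state is a dict: "clock": time; "joints": joint angles; "joint_vel": joint speeds; "joint_efforts": joint torques, N m; "position": TCP position; "ee_rot": TCP orientation; "contact_force": force on the tool from outside, world axes, zero at the start; "wrist_torque": the same for the moment, N m; "gripper_width": finger opening in mm; "grasp_force": force on a finger pad.
Only numpy, scipy, OpenCV 4.12 (cv2) and the standard library are available. Lean on these libraries where they do the work, as an engineer would, in place of code of your own. Each camera call takes 0.05 s, during which the arm holds its last target. There are 200 camera calls.

## Task

Refill the white carton feeder: lower the standing green carton gently onto its narrow long side on the bare worktop without letting it topple or drop, let go, then take it again from above across its middle, lay it on that narrow side in the channel between the blue pusher and the front stop, and let go. Only then flip the red cam lever all the way over, so that the freed pusher drives the carton up against the front stop. Leave the spice jar, the tin and the salt shaker where they stand.

Things in the scene. Friction and masses are not known exactly. Their poses are not given: they have to be found in the camera images.
- feeder: White open-topped channel on a flat base, fixed to the worktop, 310 long (its y), 62 wide (its x), with a red lever on its -x side. Origin under its centre at worktop level, z up. +y is the way the pusher drives. Channel floor at z = 8, inner width 47 (x = -23.5 to 23.5), side walls 5 thick with tops at z = 34. The lever's steel bracket is at x = -32 to -59, y = -48 to -12, up to z = 74.
- seat (a point): Where the carton's centre ends up when it lies in the channel on its narrow long side against the front stop: feeder x = 0, y = 70.5, z = 42. Axes as the feeder's. The front stop is a plate with its inner face at feeder y = 145, top at z = 62.
- pusher_face (a point): Middle of the front (+y) face of the blue pusher plate (43 wide, top at feeder z = 64); moves with it. Held back, this face is at feeder y = -45, z = 36, which leaves 190 of free channel up to the front stop. Behind it lie a spring barrel and a rear block to y = -156.
- carton_center (a point): Centre of the green carton, a rigid closed box 39 thick (its x), 68 wide (its y), 149 long (its z), 60 to 105 g. At the start it stands upright, its z up, centre 75 above the worktop. Laid on its narrow long side (a face 39 x 149) its y is vertical, up or down, and its centre is 34 above what it lies on. Either end may lead in the feeder.
- lever_hinge (a point): Point on the lever's hinge axis, fixed on the feeder at feeder x = -45, y = -41, z = 62. The axis runs along the feeder's x. Axes as the feeder's.
- lever_knob (a point): Centre of the black ball, 22 in diameter, at the end of the red lever (a round bar 11 thick), 85 from the hinge axis, in the plane feeder x = -45.
- lever (a joint): Angle of the cam lever, rad. 0 = locked: it leans 0.5 from upright to the rear (feeder -y), its cam in front of a lug of the pusher. It grows as the ball goes up and over towards +y, to 1.3 (its stop, leaning 0.8 forward). Up to about 0.75 the cam pushes the pusher back some 15 mm, taking 2 to 4 N at the ball; then the lug slips free. Friction keeps it where it is left.
- pusher (a joint): Travel of the blue pusher towards feeder +y, m. 0 = held back by the cam; about 0.041 = holding the carton against the front stop; limits -0.02 and 0.06. Once freed, its spring drives it with 3 to 7 N, damped, for about a second; it cannot be locked back again.
- air_fryer: Tall grey air fryer, fixed at the back left, some 290 x 280 on plan and 370 high, with an orange handle on the robot's side; its origin is under its centre. Nothing is done with it: keep the arm clear of it.
- spice_jar_center (a point): Bystander: spice jar with red cap, 45 in diameter, 106 high; its centre.
- food_tin_center (a point): Bystander: red food tin, 75 in diameter, 58 high; its centre.
- shaker_center (a point): Bystander: glass salt shaker with a grey cap, 44 in diameter, 90 high; its centre.
Not all that is in view belongs to the job. Of the things that look like the part that bears carton_center, take the one that is nearest to the robot's base at the start.

How it is judged (in metres and radians):
On the way, in this order (a step that is already met when the one before it is completed fails the run):
1. The carton lies on a long side on the worktop, let go and at rest, the lever still locked (angle between carton_center's own z axis and vertical between 1.45 and 1.69 rad and height (world z) of carton_center below 0.0385 m and contact force between carton and feeder below 0.05 N and value of joint lever below 0.3 rad and linear speed of carton below 0.02 m/s and contact force between the fingers and carton below 0.1 N), for 0.2 s.
2. The carton lies on its narrow long side in the channel ahead of the pusher, let go, the lever still locked (x of carton_center in the frame of feeder between -0.007 and 0.007 m and z of carton_center in the frame of feeder between 0.036 and 0.048 m and angle between the z axis of carton_center and the y axis of feeder, either way round below 0.08 rad and angle between the y axis of carton_center and the z axis of feeder, either way round below 0.12 rad and y of carton_center in the frame of feeder between 0.025 and 0.075 m and value of joint lever below 0.3 rad and value of joint pusher below 0.01 m and linear speed of carton below 0.02 m/s and contact force between the fingers and carton below 0.1 N), for 0.2 s.
At the end, for the whole second after the job is handed in: The carton lies on its narrow long side on the channel floor (within 7 mm sideways, 6 mm in height, about 0.1 rad), within 5 mm of the front stop and at rest; the lever is over to at least 1.1 rad; the pusher has come forward 35 to 48 mm and holds the carton (x of carton_center in the frame of feeder between -0.007 and 0.007 m and z of carton_center in the frame of feeder between 0.036 and 0.048 m and angle between the z axis of carton_center and the y axis of feeder, either way round below 0.08 rad and angle between the y axis of carton_center and the z axis of feeder, either way round below 0.12 rad and y of carton_center in the frame of feeder between 0.0655 and 0.0745 m and value of joint lever above 1.1 rad and value of joint pusher between 0.035 and 0.048 m and velocity of joint pusher below 0.01 m/s and linear speed of carton below 0.02 m/s and contact force between the fingers and carton below 0.1 N); the robot touches nothing.
It fails at once if The spice jar is moved by more than 30 mm (distance of spice_jar_center from where it was at the start of the episode above 0.03 m).
It fails at once if The food tin is moved by more than 30 mm (distance of food_tin_center from where it was at the start of the episode above 0.03 m).
It fails at once if The salt shaker is moved by more than 30 mm (distance of shaker_center from where it was at the start of the episode above 0.03 m).
It fails at once if The carton topples or is dropped (turns faster than 8.5 rad/s) (angular speed of carton above 8.5 rad/s).
It fails at once if The pusher is freed before the carton has been laid in the channel (value of joint pusher above 0.02 m and (horizontal distance between carton_center and seat above 0.06 m or height (world z) of carton_center above 0.07 m)).
It also fails if it takes over 67 s, if anything falls off the work surface, if the arm or the gripper's body presses on something with over 40 N, if the wrist force passes 120 N, or if a joint passes its speed limit or range.

## Working session

There is one attempt and no reset: what is moved stays moved. The work goes in short steps, Python scripts to look and compute and a shell command to move; the robot and the scene stay as the last step left them, time stands still between calls to the robot, and variables do not carry over. Pictures are saved under pics/ and viewed, at most 10 in all, crops included, and the job is handed in when it is done.

```bash
mkdir -p pics
cat > h.py <<'E'
import numpy as np,cv2
from bench import *
from scipy.spatial.transform import Rotation as R
def grab(n):
    s=read_state(); im,d=get_image(n); m=camera_model(n); K=np.array(m["K"])
    v,u=np.mgrid[0:400,0:640]
    P=np.stack([(u-K[0,2])/K[0,0]*d,(v-K[1,2])/K[1,1]*d,d],-1)
    if n=="wrist":
        T=np.array(m["hand_eye"]);P=P@T[:3,:3].T+T[:3,3]
        P=P@R.from_quat(s["ee_rot"]).as_matrix().T+np.array(s["position"])
    else:
        Rm=cv2.Rodrigues(np.array(m["rvec"],float))[0]
        P=(P-np.array(m["tvec"]).ravel())@Rm
    P[d==0]=np.nan
    return im,P
E
python3 - <<'E'
from h import *
print(read_state())
for n in("scene","top"):
    im,P=grab(n);cv2.imwrite(f"pics/{n}0.png",im);np.savez(f"pics/{n}0.npz",im=im,P=P)
E
```

```text
{'clock': 0.0, 'joints': array([-9.82428413e-01,  3.85554527e-01,  6.62099063e-03, -4.82447637e-04,
       -1.19402011e+00, -2.58583475e-01]), 'joint_vel': array([ 4.54794014e-04, -1.07415614e-03,  6.31806564e-04, -4.71026170e-05,
        1.64963725e-03,  4.32308865e-04]), 'joint_efforts': array([-1.34843420e-03, -3.92289627e+01,  1.88401669e+01,  4.18617994e+00,
       -4.67177946e-03, -1.32713637e-05]), 'position': array([ 202.21025145, -590.76056249,  230.22338641]), 'ee_rot': array([-1.64058126e-01,  9.86450058e-01,  1.07550937e-03, -2.38852058e-04]), 'contact_force': array([-0.44204696,  0.22131127,  0.23153782]), 'wrist_torque': array([ 0.0196583 ,  0.04257404, -0.00313418]), 'grasp_force': 0.0, 'gripper_width': 85.08165313711635}
```

View pics/scene0.png

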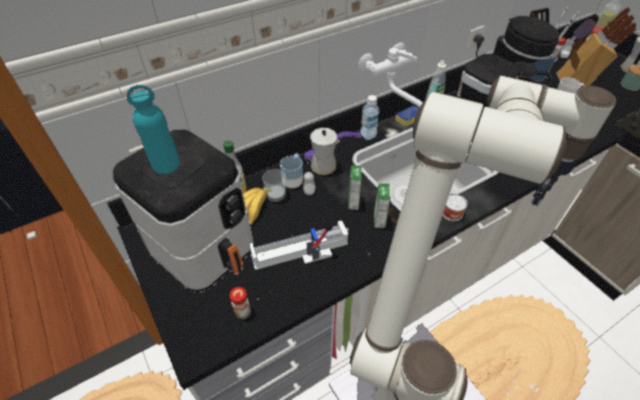

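View pics/top0.png

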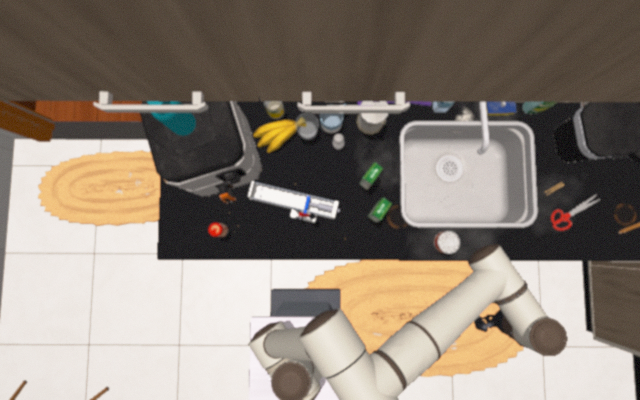

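The top view shows the cartons at (380,209), which is the nearer one, and (372,176). The feeder runs from (252,190) to (338,212) with its pusher at (307,203) and lever at (300,214), so feeder +y points to image left. Next I measure.

Run:
```python
from h import *
z=np.load("pics/top0.npz");im,P=z["im"],z["P"]
hsv=cv2.cvtColor(im,cv2.COLOR_BGR2HSV);H,S,V=[hsv[...,i].astype(int) for i in range(3)]
def rep(n,m,box,zr):
    u0,v0,u1,v1=box;mm=np.zeros_like(m);mm[v0:v1,u0:u1]=1
    m=m&mm&(P[...,2]>zr[0])&(P[...,2]<zr[1]);p=P[m]
    if len(p)<3: print(n,len(p));return
    r=cv2.minAreaRect(p[:,:2].astype(np.float32))
    print(n,len(p),"med",np.median(p,0).round(1),"rect",np.round(r[0],1),np.round(r[1],1),round(r[2],1),"z",p[:,2].min().round(),p[:,2].max().round());return
a=np.ones_like(S,bool)
rep("table",a,(350,225,390,245),(-50,50))
rep("near",a,(360,190,400,228),(125,175))
rep("far",a,(355,155,395,192),(125,175))
rep("feeder hi",(S<60)&(V>120),(240,170,345,225),(25,45))
rep("stop",(S<60)&(V>100),(240,170,345,225),(52,70))
rep("blue",(H>100)&(H<130)&(S>120),(240,170,345,225),(20,80))
rep("red",((H<8)|(H>172))&(S>120),(280,190,330,230),(20,160))
rep("knob",(V<60),(285,190,330,230),(80,170))
rep("jar",a,(205,215,232,245),(80,120))
rep("tin",a,(430,225,465,260),(40,70))
rep("shak",a,(328,130,348,152),(60,110))
rep("handle",(H>5)&(H<20)&(S>150),(210,170,250,210),(20,400))
```

```text
table 795 med [ 4.366e+02 -2.570e+02  4.000e-01] rect [ 435.5 -258.6] [ 67.1 139.5] 0.3 z -10.0 11.0
near 237 med [ 517.6 -281.1  150.2] rect [ 517.7 -282.7] [35.9 66.4] 54.4 z 130.0 158.0
far 230 med [ 631.4 -253.3  150.3] rect [ 633.4 -255. ] [35.1 66.6] 53.2 z 127.0 159.0
feeder hi 330 med [547.7 -15.1  34.8] rect [553.7   9.3] [324.5  65.7] 76.0 z 25.0 45.0
stop 129 med [557.9  -2.2  59.9] rect [556.3  30.1] [344.2  97.9] 71.2 z 52.0 69.0
blue 45 med [537.2 -38.9  61.2] rect [535.7 -37.7] [10.1 53.1] 76.1 z 36.0 74.0
red 21 med [501. -23.  78.] rect [499.2 -27.3] [35.8  9.6] 67.7 z 63.0 126.0
knob 9 med [491.4 -58.7 146. ] rect [492.9 -58.8] [ 6.6 10. ] 89.1 z 142.0 149.0
jar 160 med [449.2 260.3 105.4] rect [450.1 262.1] [43.  43.3] 39.2 z 82.0 116.0
tin 403 med [ 413.3 -520.3   55.2] rect [ 411.9 -520.5] [73.8 71. ] 89.8 z 40.0 66.0
shak 87 med [ 760.8 -144.7   86. ] rect [ 762.5 -145.9] [29.7 32. ] 6.4 z 60.0 95.0
handle 84 med [552.7 217.9 158.7] rect [568.  225.5] [49.6 29.1] 18.7 z 81.0 172.0
```

Run:
```python
import cv2
im=cv2.imread("pics/top0.png");cv2.imwrite("pics/topc.png",cv2.resize(im[150:260,200:400],(800,440),interpolation=cv2.INTER_CUBIC))
```

```text
(no output)
```

View pics/topc.png

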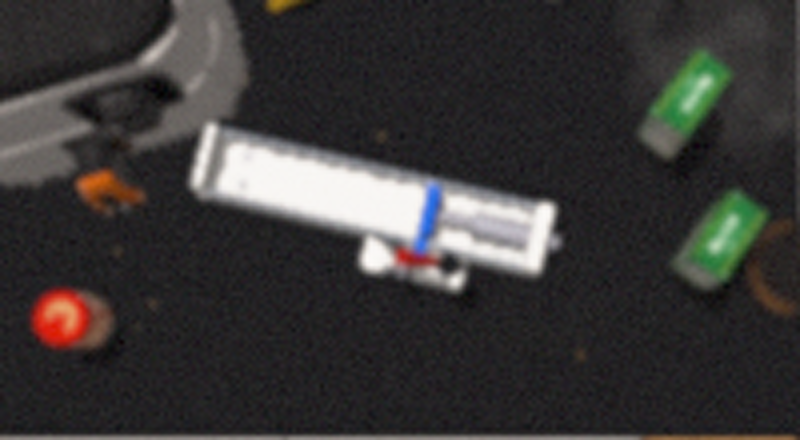

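Crop view: the pusher (blue) is at the right and the front stop is at the left end, so feeder +y points about 76° from world x. Carton thickness runs about 54°. Next I check the wrist camera geometry and the worktop bounds.

Run:
```python
from h import *
m=camera_model("wrist");print(np.round(m["K"],0),np.round(m["hand_eye"],3))
z=np.load("pics/top0.npz");P=z["P"]
for u in(350,365,385,395):print(u,[(int(v),P[v,u].round().tolist()) for v in range(235,266,6)])
print([(u,P[212,u].round().tolist()) for u in range(392,425,5)])
s=read_state();Rt=R.from_quat(s["ee_rot"]).as_matrix();print(Rt.round(2))
# view pose: tool down, y az 54.4 deg, TCP (430,-190,330)
a=np.radians(54.4);y=np.array([np.cos(a),np.sin(a),0]);zz=np.array([0,0,-1.]);G=np.c_[np.cross(y,zz),y,zz]
print(Rt.T@(np.array([430,-150,330])-s["position"]),R.from_matrix(Rt.T@G).as_rotvec())
```

```text
[[283.   0. 322.]
 [  0. 283. 195.]
 [  0.   0.   1.]] [[-1.00000e-03 -9.56000e-01 -2.93000e-01  7.44740e+01]
 [ 1.00000e+00 -1.00000e-03 -1.00000e-03 -6.14000e-01]
 [ 0.00000e+00 -2.93000e-01  9.56000e-01 -1.41365e+02]
 [ 0.00000e+00  0.00000e+00  0.00000e+00  1.00000e+00]]
350 [(235, [433.0, -189.0, 1.0]), (241, [412.0, -189.0, 4.0]), (247, [391.0, -189.0, -0.0]), (253, [370.0, -189.0, 2.0]), (259, [349.0, -189.0, -3.0]), (265, [288.0, -234.0, -823.0])]
365 [(235, [433.0, -242.0, 7.0]), (241, [412.0, -242.0, -0.0]), (247, [391.0, -242.0, -3.0]), (253, [371.0, -241.0, 5.0]), (259, [350.0, -241.0, 6.0]), (265, [288.0, -314.0, -829.0])]
385 [(235, [434.0, -313.0, 1.0]), (241, [413.0, -312.0, 1.0]), (247, [392.0, -312.0, -1.0]), (253, [371.0, -312.0, 3.0]), (259, [350.0, -312.0, 2.0]), (265, [290.0, -418.0, -817.0])]
395 [(235, [434.0, -348.0, -1.0]), (241, [413.0, -347.0, 1.0]), (247, [392.0, -348.0, -6.0]), (253, [371.0, -347.0, 2.0]), (259, [350.0, -346.0, 3.0]), (265, [289.0, -472.0, -826.0])]
[(392, [515.0, -338.0, 6.0]), (397, [515.0, -355.0, 7.0]), (402, [515.0, -374.0, -1.0]), (407, [531.0, -434.0, -233.0]), (412, [531.0, -455.0, -238.0]), (417, [532.0, -476.0, -240.0]), (422, [532.0, -495.0, -236.0])]
[[-0.95 -0.32 -0.  ]
 [-0.32  0.95  0.  ]
 [ 0.    0.   -1.  ]]
[-358.1663238   343.53938945  -99.02268473] [ 0.00176648 -0.00103637  0.95100161]
```

```bash
python3 -m handwheel '[[-0.036,0.034,-0.01,0,0,0.095,1],[-0.072,0.069,-0.02,0,0,0.19,1],[-0.107,0.103,-0.03,0,0,0.285,1],[-0.143,0.137,-0.04,0,0,0.38,1],[-0.179,0.172,-0.05,0,0,0.475,1],[-0.215,0.206,-0.06,0,0,0.57,1],[-0.251,0.24,-0.07,0,0,0.665,1],[-0.286,0.275,-0.08,0,0,0.76,1],[-0.358,0.343,-0.1,0,0,0.951,1],[-0.358,0.343,-0.1,0,0,0.951,1]]'
python3 - <<'E'
from h import *
print(read_state()["joints"].round(2))
im,P=grab("wrist");cv2.imwrite("pics/w1.png",im);np.savez("pics/w1.npz",im=im,P=P)
E
```

```text
clock: 1.35
position: [430.4, -149.1, 331.5]
ee_rot: [0.306, 0.952, 0.0, -0.0]
contact_force: [0.9, 0.0, -1.1]
gripper_width: 85.1
grasp_force: 0.0
[ 0.02  0.03 -0.2  -0.   -1.34 -2.22]
```

View pics/w1.png

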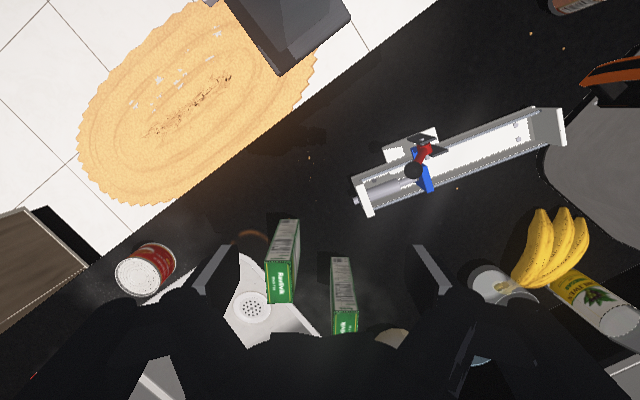

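The wrist view shows the near carton at (283,260), the far one at (343,295), and the feeder from (360,195) to (560,125) with its lever at (418,160). Now I measure these precisely.

```bash
cat > feed.py <<'E'
from h import *
from scipy.optimize import minimize
def local(p,c,yaw):
    d=p[:,:2]-c; s,k=np.sin(yaw),np.cos(yaw)
    return np.c_[d@[k,s],d@[-s,k],p[:,2]]
def feeder(im,P):
    hsv=cv2.cvtColor(im,cv2.COLOR_BGR2HSV);H,S,V=[hsv[...,i].astype(int) for i in range(3)]
    ok=np.isfinite(P[...,2])
    c=np.array([553.,9.]);yaw=np.radians(-14)
    F=local(P.reshape(-1,3),c,yaw).reshape(P.shape)
    near=ok&(abs(F[...,0])<45)&(abs(F[...,1])<175)
    w=P[near&(P[...,2]>28)&(P[...,2]<39)]
    def cost(x):   # wall-top points lie at |x|=23.5..28.5 -> 26
        l=local(w,np.array([x[0],x[1]]),x[2]); m=abs(l[:,1])<150
        e=abs(abs(l[m,0])-26); return np.minimum(e,12).mean()
    t=np.array([np.cos(yaw),np.sin(yaw)])
    best=min(((cost([*(c+t*d),yaw+a]),d,a) for d in np.arange(-12,12.1,.5) for a in np.radians(np.arange(-3,3.1,.25))))
    c=c+t*best[1];yaw+=best[2]
    F=local(P.reshape(-1,3),c,yaw).reshape(P.shape)
    st=F[ok&(abs(F[...,0])<20)&(F[...,1]>120)&(F[...,1]<175)&(P[...,2]>57)&(P[...,2]<67)]
    rb=F[ok&(abs(F[...,0])<20)&(F[...,1]<-120)&(F[...,1]>-175)&(P[...,2]>28)]
    bl=F[ok&(H>100)&(H<130)&(S>120)&(P[...,2]>58)&(P[...,2]<69)&(abs(F[...,1])<100)]
    print("cost",best,len(w),"c",c.round(1),"yaw",np.degrees(yaw).round(2))
    q=lambda a:np.percentile(a,[3,50,97],axis=0).round(1).tolist() if len(a) else None
    print("stop",q(st));print("rear",q(rb));print("blue",q(bl))
    return c,yaw
if __name__=="__main__":
    for n in("w1","top0"):
        z=np.load(f"pics/{n}.npz");im,P=z["im"],z["P"];feeder(im,P)
    z=np.load("pics/w1.npz");im,P=z["im"],z["P"]
    for c0 in((517,-282),(632,-255)):
        m=(np.hypot(P[...,0]-c0[0],P[...,1]-c0[1])<50)&(P[...,2]>145)&(P[...,2]<155)
        p=P[m].astype(np.float32)
        r=cv2.minAreaRect(np.ascontiguousarray(p[:,:2]));print(len(p),np.round(r[0],1),np.round(r[1],1),round(r[2],1),np.median(p[:,2]))
        m=(np.hypot(P[...,0]-c0[0],P[...,1]-c0[1])<60)&(P[...,2]>20)&(P[...,2]<155);p=P[m].astype(np.float32)
        r=cv2.minAreaRect(np.ascontiguousarray(p[:,:2]));print(" all",len(p),np.round(r[0],1),np.round(r[1],1),round(r[2],1))
E
python3 feed.py
```

```text
cost (np.float64(3.168332703799526), np.float64(1.0), np.float64(0.008726646259971648)) 1585 c [554.    8.8] yaw -13.5
stop [[-18.8, 146.9, 57.3], [-0.1, 150.0, 59.9], [18.9, 155.0, 61.7]]
rear [[-17.7, -158.5, 36.7], [-1.3, -141.5, 52.4], [17.2, -121.7, 55.7]]
blue [[-18.5, -53.5, 60.0], [2.6, -47.8, 62.1], [20.2, -42.6, 63.9]]
cost (np.float64(2.625815053149153), np.float64(3.0), np.float64(0.008726646259971648)) 255 c [555.9   8.3] yaw -13.5
stop [[-17.2, 146.5, 58.2], [0.7, 150.4, 61.6], [17.9, 154.3, 65.5]]
rear [[-17.3, -158.6, 36.2], [-0.1, -142.4, 50.5], [17.5, -121.6, 62.8]]
blue [[-19.3, -54.0, 60.0], [-3.3, -49.2, 63.3], [16.7, -45.3, 67.8]]
1142 [ 515.9 -281.8] [35.1 66.3] 55.7 148.76453
 all 2374 [ 516.2 -281. ] [36.8 66.8] 55.7
574 [ 621.1 -245.3] [34.9 38.9] 54.8 148.39523
 all 1782 [ 629.2 -252.9] [36.9 63.8] 52.8
```

```bash
cat > rel.py <<'E'
from h import *
up=np.array([0,0,1.])
def az(d):a=np.radians(d);return np.array([np.cos(a),np.sin(a),0])
def frame(y,z):z=z/np.linalg.norm(z);return np.c_[np.cross(y,z),y,z]
def rel(p,G,rows=10,p0=None,R0=None):
    s=read_state();Rt=R.from_quat(s["ee_rot"]).as_matrix() if R0 is None else R0
    p0=s["position"] if p0 is None else p0
    d=Rt.T@(np.array(p)-p0)/1000;w=R.from_matrix(Rt.T@G).as_rotvec()
    print("d",d.round(4),"w",w.round(4),"deg",np.degrees(np.linalg.norm(w)).round(1))
    for k in range(1,rows+1):print([round(float(x),3) for x in np.r_[d,w]*k/rows],end=",")
    print()
C=np.array([516.5,-281.7,0]);hh=az(-34.5)
E
python3 - <<'E'
from rel import *
print(read_state()["position"])
G=frame(az(55.5),-(hh+up));T=C+.6*hh+115.6*up
rel(T+115*(hh+up)/2**.5,G,8)
E
```

```text
[ 433.0230729  -146.35715522  332.56328196]
d [-0.2281 -0.0607  0.136 ] w [ 0.0092  0.7878 -0.0151] deg 45.2
[-0.029, -0.008, 0.017, 0.001, 0.098, -0.002],[-0.057, -0.015, 0.034, 0.002, 0.197, -0.004],[-0.086, -0.023, 0.051, 0.003, 0.295, -0.006],[-0.114, -0.03, 0.068, 0.005, 0.394, -0.008],[-0.143, -0.038, 0.085, 0.006, 0.492, -0.009],[-0.171, -0.046, 0.102, 0.007, 0.591, -0.011],[-0.2, -0.053, 0.119, 0.008, 0.689, -0.013],[-0.228, -0.061, 0.136, 0.009, 0.788, -0.015],
```

```bash
python3 -m handwheel '[[-0.029,-0.008,0.01,0,0.098,-0.002,0.41],[-0.057,-0.015,0.025,0,0.197,-0.004,0.41],[-0.086,-0.023,0.04,0,0.295,-0.006,0.41],[-0.114,-0.03,0.06,0,0.394,-0.008,0.41],[-0.143,-0.038,0.08,0,0.492,-0.01,0.41],[-0.171,-0.046,0.1,0,0.591,-0.012,0.41],[-0.2,-0.053,0.118,0,0.689,-0.013,0.41],[-0.228,-0.061,0.136,0,0.788,-0.015,0.41],[-0.228,-0.061,0.136,0,0.788,-0.015,0.41],[-0.228,-0.061,0.136,0,0.788,-0.015,0.41]]'
python3 - <<'E'
from rel import *
s=read_state();print(s["joints"].round(2))
im,P=grab("wrist");cv2.imwrite("pics/w2.png",im)
m=(np.hypot(P[...,0]-C[0],P[...,1]-C[1])<55)&(P[...,2]>146)&(P[...,2]<154)
p=P[m].astype(np.float32);r=cv2.minAreaRect(np.ascontiguousarray(p[:,:2]));print(len(p),np.round(r,1) if 0 else r)
G=frame(az(55.5),-(hh+up));T=C+.6*hh+115.6*up
rel(T,G,4)
E
```

```text
clock: 2.65
position: [579.8, -333.4, 194.5]
ee_rot: [0.275, 0.881, 0.117, -0.366]
contact_force: [-0.6, 0.7, 1.8]
gripper_width: 60.3
grasp_force: 0.0
[-0.37  0.93  0.79 -0.21 -2.19 -1.87]
2799 ((517.341064453125, -282.5906066894531), (35.02179718017578, 66.16468811035156), 55.17552185058594)
d [-0.0006  0.0057  0.1151] w [0.0073 0.0009 0.0003] deg 0.4
[-0.0, 0.001, 0.029, 0.002, 0.0, 0.0],[-0.0, 0.003, 0.058, 0.004, 0.0, 0.0],[-0.0, 0.004, 0.086, 0.005, 0.001, 0.0],[-0.001, 0.006, 0.115, 0.007, 0.001, 0.0],
```

View pics/w2.png

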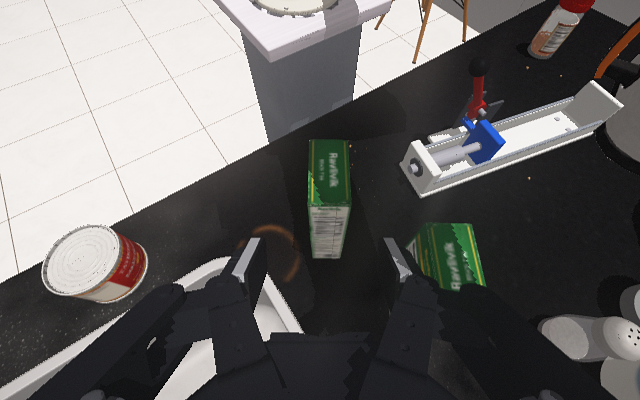

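The near carton stands between the fingers at (328,200). The far carton at (445,255) lies below and outside the right finger's path. I go in and grip.

```bash
python3 -m handwheel '[[0,0.002,0.025,0,0,0,0.41],[0,0.004,0.055,0,0,0,0.41],[0,0.005,0.085,0,0,0,0.41],[0,0.005,0.105,0,0,0,0.41],[0,0.005,0.115,0,0,0,0.41],[0,0.005,0.115,0,0,0,0.41]]' && python3 -m handwheel '[[0,0,0,0,0,0,-0.3],[0,0,0,0,0,0,-0.7],[0,0,0,0,0,0,-0.7],[0,0,0,0,0,0,-0.7],[0,0,0,0,0,0,-0.7]]'
```

```text
clock: 3.45
position: [516.4, -281.9, 116.9]
ee_rot: [0.275, 0.882, 0.117, -0.364]
contact_force: [0.4, -1.0, 0.0]
gripper_width: 60.2
grasp_force: 0.0
clock: 4.08
position: [516.8, -282.7, 115.6]
ee_rot: [0.275, 0.882, 0.117, -0.365]
contact_force: [1.1, -0.7, 5.3]
gripper_width: 38.1
grasp_force: 60.2
```

Run:
```python
from rel import *
s=read_state();Rt=R.from_quat(s["ee_rot"]).as_matrix();p=s["position"].copy()
C0=np.array([517,-282.2,75]);np.savez("pick.npz",Rt=Rt,p=p,C0=C0)
h=az(-34.6)
print("toolaxes ok",(Rt.T@h).round(3))
rel(p+np.array([0,0,110]),Rt,3)
rel(p+np.array([-60,30,110]),Rt,5)
e=az(-103.5);B0=np.c_[np.cross(h,up),h,up];B1=np.c_[np.cross(up,e),up,e];M=B1@B0.T
print("angle",np.degrees(R.from_matrix(M).magnitude()),(Rt.T@R.from_matrix(M).as_rotvec()).round(3))
print("goal tool z",(M@Rt)[:,2].round(2),"TCP off",(M@(p-C0)).round(1))
```

```text
toolaxes ok [-0.707  0.003 -0.708]
d [ 0.0778  0.0006 -0.0777] w [0. 0. 0.] deg 0.0
[0.026, 0.0, -0.026, 0.0, 0.0, 0.0],[0.052, 0.0, -0.052, 0.0, 0.0, 0.0],[0.078, 0.001, -0.078, 0.0, 0.0, 0.0],
d [ 0.1248 -0.009  -0.0308] w [0. 0. 0.] deg 0.0
[0.025, -0.002, -0.006, 0.0, 0.0, 0.0],[0.05, -0.004, -0.012, 0.0, 0.0, 0.0],[0.075, -0.005, -0.018, 0.0, 0.0, 0.0],[0.1, -0.007, -0.025, 0.0, 0.0, 0.0],[0.125, -0.009, -0.031, 0.0, 0.0, 0.0],
angle 132.8435183313457 [ 0.003 -0.999 -2.092]
goal tool z [ 0.16  0.69 -0.71] TCP off [ -9.  -39.6   0.1]
```

```bash
python3 -m handwheel '[[0.012,0,-0.012,0,0,0,-0.7],[0.035,0,-0.035,0,0,0,-0.7],[0.06,0,-0.055,0,0,0,-0.7],[0.085,-0.003,-0.055,0,0,0,-0.7],[0.11,-0.006,-0.042,0,0,0,-0.7],[0.125,-0.009,-0.031,0,0,0,-0.7],[0.125,-0.009,-0.031,0,0,0,-0.7]]'
cat > rot.py <<'E'
from rel import *
# carton goal given centre and e azimuth; interpolate rows, carton centre linear
def plan(Cg,eaz,n,f=1.0):
    k=np.load("pick.npz");Rp,pp,C0=k["Rt"],k["p"],k["C0"]
    h=az(-34.6);B0=np.c_[np.cross(h,up),h,up];e=az(eaz);B1=np.c_[np.cross(up,e),up,e]
    Bt=Rp.T@B0; ct=Rp.T@(C0-pp)           # carton in tool
    s=read_state();Rt=R.from_quat(s["ee_rot"]).as_matrix();p=s["position"]
    Cn=p+Rt@ct; Bn=Rt@Bt; print("carton now",Cn.round(1),Bn[:,2].round(2),Bn[:,1].round(2),s["joints"].round(2),s["gripper_width"])
    G=B1@Bt.T; w=R.from_matrix(Rt.T@G).as_rotvec()
    print("deg",np.degrees(np.linalg.norm(w)))
    for i in range(1,n+1):
        t=i/n*f;wi=w*t;Ri=Rt@R.from_rotvec(wi).as_matrix();ci=Cn+(np.array(Cg)-Cn)*t
        print([float(round(x,3)) for x in np.r_[Rt.T@(ci-Ri@ct-p)/1000,wi]],end=",")
    print()
if __name__=="__main__":
    import sys;a=[float(x) for x in sys.argv[1:]];plan(a[:3],a[3],int(a[4]),a[5] if len(a)>5 else 1)
E
python3 rot.py 455 -215 190 -103.5 8 0.5
```

```text
clock: 4.95
position: [455.9, -252.1, 226.0]
ee_rot: [0.275, 0.882, 0.117, -0.365]
contact_force: [0.9, -0.3, -0.9]
gripper_width: 38.1
grasp_force: 60.2
carton now [ 456.1 -251.6  185.4] [-0. -0.  1.] [ 0.82 -0.57 -0.  ] [-0.32  0.63  0.27 -0.22 -1.97 -1.86] 38.121135458541964
deg 132.85595489947983
[0.003, -0.002, 0.003, 0.0, -0.062, -0.131],[0.005, -0.004, 0.005, 0.0, -0.125, -0.262],[0.006, -0.006, 0.008, 0.001, -0.187, -0.392],[0.007, -0.009, 0.011, 0.001, -0.25, -0.523],[0.007, -0.011, 0.013, 0.001, -0.312, -0.654],[0.006, -0.013, 0.016, 0.001, -0.374, -0.785],[0.005, -0.014, 0.018, 0.002, -0.437, -0.916],[0.003, -0.016, 0.021, 0.002, -0.499, -1.046],
```

```bash
python3 -m handwheel '[[0.003,-0.002,0.003,0,-0.062,-0.131,-0.7],[0.005,-0.004,0.005,0,-0.125,-0.262,-0.7],[0.006,-0.006,0.008,0,-0.187,-0.392,-0.7],[0.007,-0.009,0.011,0,-0.25,-0.523,-0.7],[0.007,-0.011,0.013,0,-0.312,-0.654,-0.7],[0.006,-0.013,0.016,0,-0.374,-0.785,-0.7],[0.005,-0.014,0.018,0,-0.437,-0.916,-0.7],[0.003,-0.016,0.021,0,-0.499,-1.046,-0.7],[0.003,-0.016,0.021,0,-0.499,-1.046,-0.7]]'; python3 rot.py 455 -215 180 -103.5 8
```

```text
clock: 6.08
position: [433.1, -256.4, 212.2]
ee_rot: [-0.176, 0.96, 0.214, -0.04]
contact_force: [0.7, -0.6, 0.1]
gripper_width: 38.0
grasp_force: 60.1
carton now [ 455.4 -234.5  186.2] [-0.56 -0.53  0.64] [ 0.77 -0.03  0.64] [-0.41  0.39  0.01 -0.31 -1.51 -0.73] 37.977402823066114
deg 66.65279303266138
[0.001, -0.002, 0.004, 0.0, -0.062, -0.131],[0.001, -0.004, 0.007, 0.001, -0.125, -0.263],[-0.0, -0.007, 0.011, 0.001, -0.187, -0.394],[-0.001, -0.009, 0.014, 0.002, -0.249, -0.526],[-0.003, -0.011, 0.018, 0.002, -0.311, -0.657],[-0.006, -0.013, 0.021, 0.002, -0.374, -0.788],[-0.009, -0.015, 0.025, 0.003, -0.436, -0.92],[-0.013, -0.016, 0.028, 0.003, -0.498, -1.051],
```

Tracking matches the plan. On to the second half of the turn.

```bash
python3 -m handwheel '[[0.001,-0.002,0.004,0,-0.062,-0.131,-0.7],[0.001,-0.004,0.007,0.001,-0.125,-0.263,-0.7],[0,-0.007,0.011,0.001,-0.187,-0.394,-0.7],[-0.001,-0.009,0.014,0.002,-0.249,-0.526,-0.7],[-0.003,-0.011,0.018,0.002,-0.311,-0.657,-0.7],[-0.006,-0.013,0.021,0.002,-0.374,-0.788,-0.7],[-0.009,-0.015,0.025,0.003,-0.436,-0.92,-0.7],[-0.013,-0.016,0.028,0.003,-0.498,-1.051,-0.7],[-0.013,-0.016,0.028,0.003,-0.498,-1.051,-0.7]]'; python3 rot.py 455 -215 80 -103.5 4
python3 - <<'E'
from h import *
im,P=grab("top");c=im[170:260,260:420]
m=(P[...,0]>340)&(P[...,0]<560)&(P[...,1]<-120)&(P[...,1]>-300)&(P[...,2]>100)
hsv=cv2.cvtColor(im,cv2.COLOR_BGR2HSV);g=m&(hsv[...,0]>45)&(hsv[...,0]<80)&(hsv[...,1]>100)
p=P[g];print(len(p),np.median(p,0) if len(p) else 0)
im2,_=grab("scene");cv2.imwrite("pics/s2.png",np.hstack([cv2.resize(c,(480,270)),cv2.resize(im2[150:350,240:440],(270,270))]))
E
```

```text
clock: 7.2
position: [446.4, -254.1, 178.3]
ee_rot: [-0.573, 0.725, 0.241, 0.298]
contact_force: [-0.1, 0.7, -0.5]
gripper_width: 38.3
grasp_force: 60.1
carton now [ 455.4 -214.5  178.2] [-0.23 -0.97 -0.  ] [ 0. -0.  1.] [-0.65  0.48  0.04 -0.7  -1.53  0.59] 38.3152866756953
deg 0.2812004983868857
[0.017, -0.0, 0.017, 0.001, 0.0, -0.001],[0.035, -0.0, 0.035, 0.002, 0.0, -0.002],[0.052, -0.0, 0.052, 0.003, 0.0, -0.002],[0.07, -0.0, 0.069, 0.004, 0.001, -0.003],
0 0
```

View pics/s2.png

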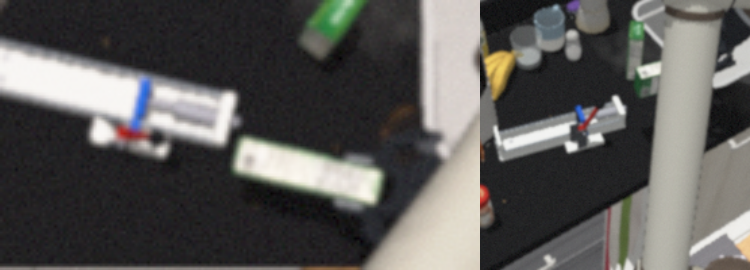

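The top view shows the carton level and parallel to the feeder, but its left end (235,155) is close to the feeder's rear. I shift it away while lowering.

```bash
python3 rot.py 440 -250 37 -103.5 6
```

```text
carton now [ 455.5 -214.   179.4] [-0.23 -0.97  0.  ] [0. 0. 1.] [-0.65  0.47  0.03 -0.7  -1.53  0.59] 38.43886068661587
deg 0.1665194271955086
[0.021, 0.001, 0.012, 0.0, -0.0, -0.0],[0.043, 0.002, 0.025, 0.001, -0.0, -0.0],[0.064, 0.003, 0.037, 0.001, -0.0, -0.0],[0.085, 0.004, 0.049, 0.002, -0.001, -0.001],[0.107, 0.005, 0.061, 0.002, -0.001, -0.001],[0.128, 0.006, 0.074, 0.003, -0.001, -0.001],
```

```bash
python3 -m handwheel '[[0.021,0.001,0.012,0,0,0,-0.7],[0.043,0.002,0.025,0,0,0,-0.7],[0.064,0.003,0.037,0,0,0,-0.7],[0.085,0.004,0.049,0,0,0,-0.7],[0.107,0.005,0.061,0,0,0,-0.7],[0.122,0.006,0.068,0,0,0,-0.7],[0.128,0.006,0.074,0,0,0,-0.7],[0.128,0.006,0.074,0,0,0,-0.7]]'; python3 rot.py 440 -250 34 -103.5 2
```

```text
clock: 8.3
position: [431.4, -289.0, 36.5]
ee_rot: [-0.574, 0.724, 0.24, 0.299]
contact_force: [0.8, 0.8, -1.3]
gripper_width: 38.1
grasp_force: 60.1
carton now [ 440.3 -249.4   36.4] [-0.23 -0.97 -0.  ] [ 0. -0.  1.] [-0.71  0.69 -0.02 -0.69 -1.37  0.81] 38.089462196098935
deg 0.1630185039826033
[0.001, 0.0, 0.001, 0.001, 0.001, 0.001],[0.002, 0.0, 0.001, 0.002, 0.001, 0.002],
```

Now the last 2–4 mm, one step at a time while watching the force.

```bash
python3 -m handwheel '[[0.0008,0,0.0008,0,0,0,-0.7],[0.0014,0,0.0014,0,0,0,-0.7],[0.0014,0,0.0014,0,0,0,-0.7]]'; python3 -m handwheel '[[0.0007,0,0.0007,0,0,0,-0.7],[0.0007,0,0.0007,0,0,0,-0.7]]'; python3 -m handwheel '[[0.0007,0,0.0007,0,0,0,-0.7],[0.0007,0,0.0007,0,0,0,-0.7]]'
```

```text
clock: 8.68
position: [431.6, -289.2, 35.4]
ee_rot: [-0.575, 0.723, 0.239, 0.299]
contact_force: [0.7, -0.4, -0.1]
gripper_width: 37.9
grasp_force: 60.1
clock: 8.93
position: [431.6, -289.2, 34.5]
ee_rot: [-0.575, 0.723, 0.239, 0.299]
contact_force: [-0.2, -0.8, 2.8]
gripper_width: 38.2
grasp_force: 60.4
clock: 9.18
position: [431.6, -289.2, 34.5]
ee_rot: [-0.575, 0.723, 0.239, 0.299]
contact_force: [-0.9, -0.8, 7.4]
gripper_width: 38.0
grasp_force: 61.0
```

```bash
python3 -m handwheel '[[0,0,0,0,0,0,-0.1],[0,0,0,0,0,0,0.1],[0,0,0,0,0,0,0.3],[0,0,0,0,0,0,0.5],[0,0,0,0,0,0,0.5],[0,0,0,0,0,0,0.5]]'; python3 -m handwheel '[[0,0,-0.02,0,0,0,0.5],[0,0,-0.05,0,0,0,0.5],[0,0,-0.09,0,0,0,0.5],[0,0,-0.13,0,0,0,0.6],[0,0,-0.16,0,0,0,0.6]]'
cat > lie.py <<'E'
from rel import *
im,P=grab("top")
m=(P[...,0]>350)&(P[...,0]<500)&(P[...,1]<-150)&(P[...,1]>-345)&(P[...,2]>58)&(P[...,2]<78)
p=P[m].astype(np.float32);print(len(p),cv2.minAreaRect(np.ascontiguousarray(p[:,:2])),np.median(p,0))
E
python3 lie.py
python3 - <<'E'
from rel import *
print(read_state()["joints"].round(2))
f=az(-13.5)
for y in(f,-f):
    rel([440,-250,220],frame(y,-up),8)
E
```

```text
clock: 9.93
position: [431.4, -289.1, 32.9]
ee_rot: [-0.575, 0.724, 0.239, 0.299]
contact_force: [0.2, 0.4, -0.0]
gripper_width: 63.9
grasp_force: 0.0
clock: 10.55
position: [405.6, -401.8, 148.6]
ee_rot: [-0.575, 0.724, 0.237, 0.298]
contact_force: [0.3, -0.5, -0.9]
gripper_width: 68.2
grasp_force: 0.0
470 ((442.1462707519531, -251.83177185058594), (150.3648223876953, 36.62427520751953), 77.27111053466797) [ 442.31967 -249.95439   67.3609 ]
[-0.85  0.65  0.25 -0.61 -1.67  0.72]
d [-0.1619  0.0014  0.062 ] w [-1.1875e+00  1.0000e-04 -2.9011e+00] deg 179.6
[-0.02, 0.0, 0.008, -0.148, 0.0, -0.363],[-0.04, 0.0, 0.016, -0.297, 0.0, -0.725],[-0.061, 0.001, 0.023, -0.445, 0.0, -1.088],[-0.081, 0.001, 0.031, -0.594, 0.0, -1.451],[-0.101, 0.001, 0.039, -0.742, 0.0, -1.813],[-0.121, 0.001, 0.047, -0.891, 0.0, -2.176],[-0.142, 0.001, 0.054, -1.039, 0.0, -2.538],[-0.162, 0.001, 0.062, -1.188, 0.0, -2.901],
d [-0.1619  0.0014  0.062 ] w [1.00e-04 7.77e-01 7.00e-03] deg 44.5
[-0.02, 0.0, 0.008, 0.0, 0.097, 0.001],[-0.04, 0.0, 0.016, 0.0, 0.194, 0.002],[-0.061, 0.001, 0.023, 0.0, 0.291, 0.003],[-0.081, 0.001, 0.031, 0.0, 0.389, 0.004],[-0.101, 0.001, 0.039, 0.0, 0.486, 0.004],[-0.121, 0.001, 0.047, 0.0, 0.583, 0.005],[-0.142, 0.001, 0.054, 0.0, 0.68, 0.006],[-0.162, 0.001, 0.062, 0.0, 0.777, 0.007],
```

```bash
python3 -m handwheel '[[-0.02,0,0.0,0,0.097,0.001,0.7],[-0.04,0,0.004,0,0.194,0.002,0.7],[-0.061,0.001,0.012,0,0.291,0.003,0.7],[-0.081,0.001,0.022,0,0.389,0.004,0.7],[-0.101,0.001,0.033,0,0.486,0.004,0.7],[-0.121,0.001,0.043,0,0.583,0.005,0.7],[-0.142,0.001,0.053,0,0.68,0.006,0.7],[-0.162,0.001,0.062,0,0.777,0.007,0.7],[-0.162,0.001,0.062,0,0.777,0.007,0.7],[-0.162,0.001,0.062,0,0.777,0.007,0.7]]'
python3 - <<'E'
from feed import *
from rel import *
print(read_state()["joints"].round(2))
im,P=grab("wrist");cv2.imwrite("pics/w3.png",im);np.savez("pics/w3.npz",im=im,P=P)
feeder(im,P)
m=(P[...,0]>350)&(P[...,0]<490)&(P[...,1]<-150)&(P[...,1]>-345)&(P[...,2]>62)&(P[...,2]<73)
p=P[m].astype(np.float32);print(len(p),cv2.minAreaRect(np.ascontiguousarray(p[:,:2])),np.median(p,0))
E
```

```text
clock: 11.85
position: [441.1, -245.0, 217.1]
ee_rot: [-0.62, 0.785, 0.005, 0.002]
contact_force: [-0.1, -0.5, -0.2]
gripper_width: 72.9
grasp_force: 0.0
[-0.19  0.19 -0.3  -0.01 -1.09 -0.04]
cost (np.float64(4.940115849406029), np.float64(4.0), np.float64(-0.004363323129985824)) 886 c [556.9   8. ] yaw -14.25
stop None
rear [[-18.3, -161.6, 30.4], [-0.1, -150.7, 46.3], [18.4, -122.4, 55.3]]
blue None
4559 ((441.3430480957031, -250.68203735351562), (149.99972534179688, 35.668331146240234), 76.64494323730469) [ 439.9181  -258.64203   65.6538 ]
```

View pics/w3.png

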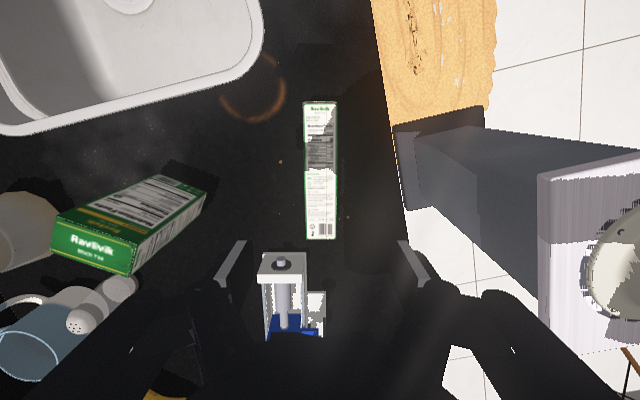

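The carton lies cleanly on its narrow side at (320,170). Before regrasping I take one closer look at the feeder for the fit.

Run:
```python
from rel import *
f=az(-13.5);rel(np.array([554.5,8.7,320])+40*az(76.5),frame(-f,-up),8)
```

```text
d [-0.3145 -0.0507 -0.1006] w [0.0052 0.0088 0.0006] deg 0.6
[-0.039, -0.006, -0.013, 0.001, 0.001, 0.0],[-0.079, -0.013, -0.025, 0.001, 0.002, 0.0],[-0.118, -0.019, -0.038, 0.002, 0.003, 0.0],[-0.157, -0.025, -0.05, 0.003, 0.004, 0.0],[-0.197, -0.032, -0.063, 0.003, 0.006, 0.0],[-0.236, -0.038, -0.075, 0.004, 0.007, 0.0],[-0.275, -0.044, -0.088, 0.005, 0.008, 0.001],[-0.315, -0.051, -0.101, 0.005, 0.009, 0.001],
```

```bash
python3 -m handwheel '[[-0.039,-0.006,-0.03,0.001,0.001,0,0.7],[-0.079,-0.013,-0.06,0.001,0.002,0,0.7],[-0.118,-0.019,-0.08,0.002,0.003,0,0.7],[-0.157,-0.025,-0.1,0.003,0.004,0,0.7],[-0.197,-0.032,-0.1,0.003,0.006,0,0.7],[-0.236,-0.038,-0.1,0.004,0.007,0,0.7],[-0.275,-0.044,-0.1,0.005,0.009,0,0.7],[-0.315,-0.051,-0.1,0.005,0.009,0.001,0.7],[-0.315,-0.051,-0.1,0.005,0.009,0.001,0.7],[-0.315,-0.051,-0.1,0.005,0.009,0.001,0.7]]'
python3 - <<'E'
from feed import *
im,P=grab("wrist");cv2.imwrite("pics/w4.png",im);np.savez("pics/w4.npz",im=im,P=P)
c,yaw=feeder(im,P)
F=local(P.reshape(-1,3),c,yaw)
k=(abs(F[:,0])<32)&(abs(F[:,1])<165)&(F[:,2]>31)&(F[:,2]<37)
for lo in range(-150,150,50):
    q=F[k&(F[:,1]>=lo)&(F[:,1]<lo+50)]; h,_=np.histogram(q[:,0],np.arange(-32,33,2)); print(lo,h)
E
```

```text
clock: 13.15
position: [564.2, 47.6, 318.6]
ee_rot: [-0.619, 0.786, 0.0, -0.001]
contact_force: [0.7, 0.9, 0.5]
gripper_width: 72.6
grasp_force: 0.0
cost (np.float64(2.9274769504874327), np.float64(2.5), np.float64(0.008726646259971648)) 1758 c [555.4   8.4] yaw -13.5
stop [[-19.4, 147.2, 58.4], [-0.9, 150.6, 60.1], [19.1, 154.1, 61.6]]
rear [[-17.7, -158.5, 34.4], [0.1, -138.4, 51.8], [17.7, -121.7, 56.0]]
blue [[-19.8, -53.1, 60.2], [0.2, -48.0, 62.4], [18.9, -41.8, 64.0]]
-150 [ 0 13 36 45  1  1  2  1  2  1 25  0  0  0  0  0  0  0  0  0  0 25  2  1
  2  1  2  1 33 35 19  0]
-100 [ 0 14 51 37  9  0  0  0  0  0  0  1  0  7  0  0  0  0 14  0  1  7  0  0
  0  0  0  3 43 48 21  0]
-50 [ 7  0 42 31  0  0  0  0  0  0  0  0  0  0  0  0  0  0  0  0  0  0  0  0
  0  0  0  2 33 49 14  0]
0 [ 0 22 36 31  1  0  0  0  0  0  0  0  0  0  0  0  0  0  0  0  0  0  0  0
  0  0  0  1 31 44  7  0]
50 [ 0  2 40 26  0  0  0  0  0  0  0  0  0  0  0  0  0  0  0  0  0  0  0  0
  0  0  0  1 32 32 11  0]
100 [ 0 25 25 27  5  2  2  2  4  2  2  2  2  4  1  2  2  4  0  2  2  3  3  2
  2  2  3  3 25 38 12  0]
```

View pics/w4.png

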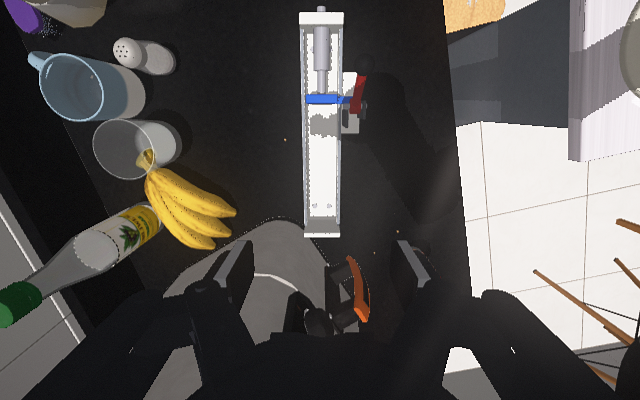

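Feeder walls fit symmetrically: centre (555.4, 8.4), yaw −13.5°, pusher face and front stop where expected. Back to the carton for the top grasp.

Run:
```python
from rel import *
f=az(-13.4);rel(np.array([441.3,-250.7,120]),frame(-f,-up),8)
```

```text
d [0.3183 0.0492 0.1993] w [ 0.001  -0.0011 -0.0028] deg 0.2
[0.04, 0.006, 0.025, 0.0, -0.0, -0.0],[0.08, 0.012, 0.05, 0.0, -0.0, -0.001],[0.119, 0.018, 0.075, 0.0, -0.0, -0.001],[0.159, 0.025, 0.1, 0.0, -0.001, -0.001],[0.199, 0.031, 0.125, 0.001, -0.001, -0.002],[0.239, 0.037, 0.149, 0.001, -0.001, -0.002],[0.279, 0.043, 0.174, 0.001, -0.001, -0.002],[0.318, 0.049, 0.199, 0.001, -0.001, -0.003],
```

```bash
python3 -m handwheel '[[0.04,0.006,0,0,0,0,0.7],[0.08,0.012,0,0,0,0,0.7],[0.119,0.018,0.01,0,0,0,0.7],[0.159,0.025,0.03,0,0,-0.001,0.7],[0.199,0.031,0.06,0,-0.001,-0.001,0.7],[0.239,0.037,0.1,0.001,-0.001,-0.002,0.7],[0.279,0.043,0.15,0.001,-0.001,-0.002,0.7],[0.318,0.049,0.199,0.001,-0.001,-0.003,0.7],[0.318,0.049,0.199,0.001,-0.001,-0.003,0.7],[0.318,0.049,0.199,0.001,-0.001,-0.003,0.7]]'
python3 - <<'E'
from rel import *
f=az(-13.4);rel(np.array([441.3,-250.7,36]),frame(-f,-up),1)
E
```

```text
clock: 14.45
position: [442.7, -250.3, 121.3]
ee_rot: [-0.62, 0.785, -0.001, 0.001]
contact_force: [0.2, 0.6, 0.5]
gripper_width: 72.7
grasp_force: 0.0
d [0.0007 0.0015 0.0853] w [-0.0025 -0.0003  0.0008] deg 0.2
[0.001, 0.001, 0.085, -0.002, -0.0, 0.001],
```

```bash
python3 -m handwheel '[[0.001,0.001,0.03,0,0,0,0.7],[0.001,0.001,0.06,0,0,0,0.7],[0.001,0.001,0.08,0,0,0,0.7],[0.001,0.001,0.085,0,0,0,0.7],[0.001,0.001,0.085,0,0,0,0.3],[0.001,0.001,0.085,0,0,0,0],[0.001,0.001,0.085,0,0,0,-0.3],[0.001,0.001,0.085,0,0,0,-0.7],[0.001,0.001,0.085,0,0,0,-0.7],[0.001,0.001,0.085,0,0,0,-0.7]]'; python3 -m handwheel '[[0,0,-0.02,0,0,0,-0.7],[0,0,-0.06,0,0,0,-0.7],[0,0,-0.1,0,0,0,-0.7],[0,0,-0.14,0,0,0,-0.7],[0,0,-0.17,0,0,0,-0.7],[0,0,-0.17,0,0,0,-0.7]]'
python3 - <<'E'
from rel import *
print(read_state()["joints"].round(2))
im,P=grab("wrist");cv2.imwrite("pics/w5.png",im)
s=read_state();Rt=R.from_quat(s["ee_rot"]).as_matrix();Q=(P-s["position"])@Rt
m=(abs(Q[...,1])<26)&(abs(Q[...,0])<95)&(abs(Q[...,2]+32)<7)
p=Q[m].astype(np.float32);print(len(p),cv2.minAreaRect(np.ascontiguousarray(p[:,:2])),np.percentile(p,[1,50,99],axis=0).round(1).tolist())
F=np.array([555.4,8.4,0])+50*az(76.5)
rel([F[0],F[1],200],frame(-az(-13.5),-up),8)
E
```

```text
clock: 15.7
position: [442.5, -250.2, 36.9]
ee_rot: [-0.621, 0.784, -0.001, 0.001]
contact_force: [-0.0, 2.1, 6.4]
gripper_width: 38.1
grasp_force: 61.3
clock: 16.45
position: [442.3, -250.3, 208.0]
ee_rot: [-0.621, 0.784, -0.003, 0.002]
contact_force: [-0.2, 0.6, 0.0]
gripper_width: 38.1
grasp_force: 60.5
[-0.2   0.2  -0.31  0.   -1.05 -0.04]
19136 ((22.418968200683594, -1.8410530090332031), (50.98128890991211, 109.22389221191406), 82.14704895019531) [[-28.3, -21.5, -37.6], [29.3, -1.8, -30.7], [74.3, 19.1, -27.9]]
d [-0.3276 -0.0519  0.0064] w [-0.0028  0.0008  0.0035] deg 0.3
[-0.041, -0.006, 0.001, -0.0, 0.0, 0.0],[-0.082, -0.013, 0.002, -0.001, 0.0, 0.001],[-0.123, -0.019, 0.002, -0.001, 0.0, 0.001],[-0.164, -0.026, 0.003, -0.001, 0.0, 0.002],[-0.205, -0.032, 0.004, -0.002, 0.0, 0.002],[-0.246, -0.039, 0.005, -0.002, 0.001, 0.003],[-0.287, -0.045, 0.006, -0.002, 0.001, 0.003],[-0.328, -0.052, 0.006, -0.003, 0.001, 0.003],
```

```bash
python3 -m handwheel '[[-0.03,-0.005,0,0,0,0,-0.7],[-0.075,-0.012,0,0,0,0,-0.7],[-0.123,-0.019,0,-0.001,0,0.001,-0.7],[-0.164,-0.026,0,-0.001,0,0.002,-0.7],[-0.205,-0.032,0,-0.002,0,0.002,-0.7],[-0.246,-0.039,0,-0.002,0.001,0.003,-0.7],[-0.287,-0.045,0,-0.002,0.001,0.003,-0.7],[-0.328,-0.052,0,-0.003,0.001,0.003,-0.7],[-0.328,-0.052,0,-0.003,0.001,0.003,-0.7],[-0.328,-0.052,0,-0.003,0.001,0.003,-0.7]]'
python3 - <<'E'
from feed import *
from rel import *
F=np.array([555.4,8.4,0])+50*az(76.5)
rel([F[0],F[1],80],frame(-az(-13.5),-up),1)
im,P=grab("wrist");cv2.imwrite("pics/w6.png",im)
im,P=grab("top");m=(P[...,0]>490)&(P[...,0]<640)&(P[...,1]>-80)&(P[...,1]<160)&(P[...,2]>235)&(P[...,2]<250)
E
```

```text
clock: 17.75
position: [566.0, 56.9, 203.9]
ee_rot: [-0.619, 0.785, 0.001, -0.003]
contact_force: [-0.9, -0.6, -0.5]
gripper_width: 37.8
grasp_force: 60.5
d [-0.0007 -0.0017  0.1238] w [ 0.0054 -0.0025  0.0008] deg 0.3
[-0.001, -0.002, 0.124, 0.005, -0.003, 0.001],
```

View pics/w6.png

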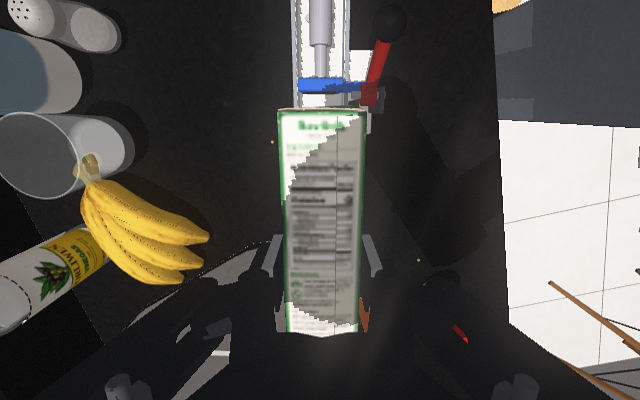

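Carton is aligned with the channel (centre line u≈322), lever at (385,50) well clear. I lower it to just above the walls.

```bash
python3 -m handwheel '[[0,-0.002,0.03,0.003,-0.002,0.001,-0.7],[-0.001,-0.002,0.07,0.005,-0.003,0.001,-0.7],[-0.001,-0.002,0.105,0.005,-0.003,0.001,-0.7],[-0.001,-0.002,0.123,0.005,-0.003,0.001,-0.7],[-0.001,-0.002,0.126,0.005,-0.003,0.001,-0.7],[-0.001,-0.002,0.126,0.005,-0.003,0.001,-0.7]]'
python3 - <<'E'
from rel import *
F=np.array([555.4,8.4,0])+50*az(76.5)
for i in range(3): rel([F[0],F[1],60],frame(-az(-13.5),-up),1)
E
```

```text
clock: 18.6
position: [569.3, 57.3, 80.1]
ee_rot: [-0.619, 0.786, -0.001, 0.002]
contact_force: [-0.0, 0.8, -0.4]
gripper_width: 37.3
grasp_force: 60.5
d [0.0008 0.0021 0.0201] w [-0.0036  0.0025 -0.0007] deg 0.3
[0.001, 0.002, 0.02, -0.004, 0.003, -0.001],
d [0.0008 0.0021 0.0201] w [-0.0036  0.0025 -0.0007] deg 0.3
[0.001, 0.002, 0.02, -0.004, 0.003, -0.001],
d [0.0008 0.0021 0.0201] w [-0.0036  0.0025 -0.0007] deg 0.3
[0.001, 0.002, 0.02, -0.004, 0.003, -0.001],
```

```bash
python3 -m handwheel '[[0,0.001,0.01,-0.002,0.001,0,-0.7],[0,0.001,0.018,-0.002,0.001,0,-0.7],[0,0.001,0.018,-0.002,0.001,0,-0.7]]'
python3 -m handwheel '[[0,0,0,0,0,0,-0.7]]'
python3 - <<'E'
from rel import *
F=np.array([555.4,8.4,0])+50*az(76.5)
rel([F[0],F[1],46],frame(-az(-13.5),-up),1)
E
```

```text
clock: 18.98
position: [567.4, 57.9, 60.7]
ee_rot: [-0.619, 0.785, 0.0, -0.0]
contact_force: [-0.4, -0.7, -1.0]
gripper_width: 38.1
grasp_force: 60.5
clock: 19.1
position: [568.1, 58.1, 61.5]
ee_rot: [-0.619, 0.785, 0.0, 0.001]
contact_force: [0.0, -0.1, -1.2]
gripper_width: 38.4
grasp_force: 60.5
d [0.0013 0.0008 0.0155] w [-0.0009  0.0011  0.0002] deg 0.1
[0.001, 0.001, 0.016, -0.001, 0.001, 0.0],
```

It entered between the walls without contact. Now the last 15 mm in steps.

```bash
python3 -m handwheel '[[0,0,0.007,0,0,0,-0.7],[0,0,0.012,0,0,0,-0.7],[0,0,0.0135,0,0,0,-0.7],[0,0,0.0135,0,0,0,-0.7]]';python3 -m handwheel '[[0,0,0.001,0,0,0,-0.7],[0,0,0.001,0,0,0,-0.7]]';python3 -m handwheel '[[0,0,0.001,0,0,0,-0.7],[0,0,0.001,0,0,0,-0.7]]'
```

```text
clock: 19.6
position: [567.9, 58.0, 47.7]
ee_rot: [-0.619, 0.785, 0.0, 0.0]
contact_force: [0.1, 0.8, 0.3]
gripper_width: 38.1
grasp_force: 60.5
clock: 19.85
position: [568.0, 58.1, 47.0]
ee_rot: [-0.619, 0.785, 0.0, 0.001]
contact_force: [-0.1, -0.4, -0.7]
gripper_width: 37.8
grasp_force: 60.5
clock: 20.1
position: [567.9, 58.1, 45.9]
ee_rot: [-0.619, 0.785, 0.0, 0.001]
contact_force: [-0.4, -0.3, -0.1]
gripper_width: 37.8
grasp_force: 60.5
```

```bash
python3 -m handwheel '[[0,0,0.001,0,0,0,-0.7],[0,0,0.001,0,0,0,-0.7]]';python3 -m handwheel '[[0,0,0.001,0,0,0,-0.7],[0,0,0.001,0,0,0,-0.7]]'
```

```text
clock: 20.35
position: [568.1, 58.1, 45.0]
ee_rot: [-0.619, 0.785, 0.0, 0.001]
contact_force: [-0.7, 0.4, -0.8]
gripper_width: 37.8
grasp_force: 60.7
clock: 20.6
position: [568.1, 58.1, 44.9]
ee_rot: [-0.619, 0.785, -0.0, 0.001]
contact_force: [-3.0, 0.5, 5.0]
gripper_width: 38.0
grasp_force: 61.4
```

Contact at exactly the expected height. I release and rise.

```bash
python3 -m handwheel '[[0,0,0,0,0,0,-0.1],[0,0,0,0,0,0,0.1],[0,0,0,0,0,0,0.3],[0,0,0,0,0,0,0.5],[0,0,0,0,0,0,0.5],[0,0,-0.02,0,0,0,0.5],[0,0,-0.07,0,0,0,0.5],[0,0,-0.12,0,0,0,0.5],[0,0,-0.17,0,0,0,0.5],[0,0,-0.17,0,0,0,0.5]]'
python3 - <<'E'
from feed import *
from rel import *
im,P=grab("wrist");cv2.imwrite("pics/w7.png",im)
c,yaw=np.array([555.4,8.4]),np.radians(-13.5)
for n in("wrist","top"):
    im,P=grab(n);F=local(P.reshape(-1,3),c,yaw).reshape(P.shape)
    hsv=cv2.cvtColor(im,cv2.COLOR_BGR2HSV)
    m=(abs(F[...,0])<30)&(F[...,1]>-40)&(F[...,1]<138)&(abs(F[...,2]-75)<(6 if n=="wrist" else 9))
    p=F[m].astype(np.float32);r=cv2.minAreaRect(np.ascontiguousarray(p[:,:2]));print(n,len(p),r,np.median(p[:,2]))
    if n=="top":
        k=(hsv[...,2]<60)&(abs(F[...,0]+45)<18)&(abs(F[...,1]+82)<30)&(F[...,2]>110);print("knob",F[k].mean(0) if k.any() else 0, k.sum())
# pre-push pose: feeder x=-45,y=-125, tcp z 122, closed; high waypoint first
f=az(-13.5);g=az(76.5);O=np.array([555.4,8.4,0])
rel(O-45*f-125*g+220*up,frame(-f,-up),8)
E
```

```text
clock: 21.85
position: [570.3, 58.5, 219.0]
ee_rot: [-0.619, 0.785, -0.002, 0.006]
contact_force: [0.4, -0.1, -0.6]
gripper_width: 64.1
grasp_force: 0.0
wrist 4767 ((1.3933143615722656, 50.23188400268555), (148.48500061035156, 35.92030334472656), 89.8281021118164) 73.69971
top 242 ((1.201390266418457, 17.09956169128418), (35.68527603149414, 85.08445739746094), 0.9326863288879395) 74.8618
knob [-45.80747915 -79.81201125 147.12132273] 9
d [ 0.1757  0.0447 -0.0071] w [ 0.0011  0.0007 -0.0004] deg 0.1
[0.022, 0.006, -0.001, 0.0, 0.0, -0.0],[0.044, 0.011, -0.002, 0.0, 0.0, -0.0],[0.066, 0.017, -0.003, 0.0, 0.0, -0.0],[0.088, 0.022, -0.004, 0.001, 0.0, -0.0],[0.11, 0.028, -0.004, 0.001, 0.0, -0.0],[0.132, 0.034, -0.005, 0.001, 0.001, -0.0],[0.154, 0.039, -0.006, 0.001, 0.001, -0.0],[0.176, 0.045, -0.007, 0.001, 0.001, -0.0],
```

View pics/w7.png

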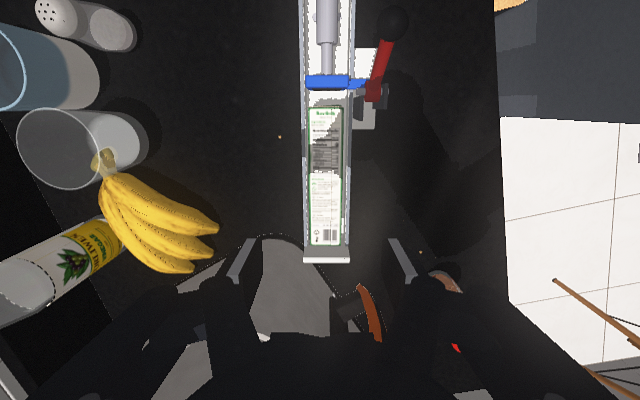

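The carton lies in the channel at feeder (1.4, 50), seen at (325,175), let go. Now behind the lever ball with closed fingers.

```bash
python3 -m handwheel '[[0.022,0.006,-0.01,0,0,0,0.2],[0.05,0.013,-0.01,0,0,0,-0.2],[0.08,0.02,-0.01,0,0,0,-0.6],[0.11,0.028,-0.01,0,0,0,-1],[0.14,0.036,-0.01,0,0,0,-1],[0.176,0.045,-0.007,0,0,0,-1],[0.176,0.045,0.01,0,0,0,-1],[0.176,0.045,0.04,0,0,0,-1],[0.176,0.045,0.04,0,0,0,-1],[0.176,0.045,0.04,0,0,0,-1]]'
python3 - <<'E'
from rel import *
f=az(-13.5);g=az(76.5);O=np.array([555.4,8.4,0])
rel(O-45*f-125*g+122*up,frame(-f,-up),3)
E
```

```text
clock: 23.25
position: [483.1, -103.4, 174.5]
ee_rot: [-0.619, 0.785, -0.0, 0.001]
contact_force: [0.4, 0.3, -0.2]
gripper_width: -0.2
grasp_force: 0.0
d [-0.0005  0.0008  0.0525] w [-0.0017  0.0009 -0.0003] deg 0.1
[-0.0, 0.0, 0.018, -0.001, 0.0, -0.0],[-0.0, 0.001, 0.035, -0.001, 0.001, -0.0],[-0.001, 0.001, 0.053, -0.002, 0.001, -0.0],
```

```bash
python3 -m handwheel '[[0,0,0.018,0,0,0,-1],[0,0.001,0.04,0,0,0,-1],[0,0.001,0.053,0,0,0,-1],[0,0.001,0.053,0,0,0,-1]]' && python3 -m handwheel '[[-0.012,0,-0.001,0,0,0,-1],[-0.021,0,-0.002,0,0,0,-1],[-0.031,0,-0.005,0,0,0,-1],[-0.041,0,-0.008,0,0,0,-1],[-0.051,0,-0.01,0,0,0,-1],[-0.062,0,-0.011,0,0,0,-1],[-0.062,0,-0.011,0,0,0,-1]]'
```

```text
clock: 23.75
position: [482.0, -102.5, 120.6]
ee_rot: [-0.619, 0.785, 0.0, 0.0]
contact_force: [0.1, -0.3, 0.7]
gripper_width: -0.2
grasp_force: 0.0
clock: 24.62
position: [496.9, -40.9, 131.7]
ee_rot: [-0.619, 0.785, 0.0, 0.001]
contact_force: [0.7, 0.6, -0.5]
gripper_width: 0.0
grasp_force: 0.0
```

```bash
cat > lev.py <<'E'
from feed import *
c,yaw=np.array([555.4,8.4]),np.radians(-13.5)
for n in("scene","top"):
    im,P=grab(n);F=local(P.reshape(-1,3),c,yaw).reshape(P.shape)
    hsv=cv2.cvtColor(im,cv2.COLOR_BGR2HSV);H,S=hsv[...,0].astype(int),hsv[...,1]
    m=((H<8)|(H>172))&(S>100)&(abs(F[...,0]+45)<14)&(F[...,1]>-110)&(F[...,1]<60)&(F[...,2]>66)&(F[...,2]<160)
    p=F[m];print(n,len(p),p.mean(0).round(1) if len(p) else 0,np.median(np.arctan2(p[:,1]+41,p[:,2]-62))+.5 if len(p) else 0)
    b=(H>100)&(H<130)&(S>120)&(abs(F[...,0])<25)&(abs(F[...,1]+20)<80)&(F[...,2]>50)&(F[...,2]<75);print(" blue y",np.median(F[b][:,1]) if b.any() else None,b.sum())
E
python3 lev.py
```

```text
scene 26 [-48.6 -34.4  87.5] 0.7428437378087099
 blue y None 0
top 0 0 0
 blue y None 0
```

Lever is at about 0.6–0.7, moving with the fingers. I continue over to the stop.

```bash
python3 -m handwheel '[[-0.01,0,0.001,0,0,0,-1],[-0.021,0,0.003,0,0,0,-1],[-0.031,0,0.006,0,0,0,-1],[-0.041,0,0.009,0,0,0,-1],[-0.048,0,0.012,0,0,0,-1],[-0.055,0,0.016,0,0,0,-1],[-0.057,0,0.016,0,0,0,-1],[-0.057,0,0.016,0,0,0,-1]]'; python3 lev.py
```

```text
clock: 25.72
position: [510.1, 13.5, 115.9]
ee_rot: [-0.619, 0.785, 0.0, 0.001]
contact_force: [1.2, -0.3, -0.3]
gripper_width: -0.1
grasp_force: 0.0
scene 0 0 0
 blue y None 0
top 19 [-46.2 -39.1  71.9] 0.7175253157158252
 blue y None 0
```

```bash
python3 -m handwheel '[[0.02,0,-0.01,0,0,0,-1],[0.05,0,-0.04,0,0,0,-1],[0.09,0,-0.09,0,0,0,-1],[0.12,0,-0.14,0,0,0,-1],[0.14,0,-0.18,0,0,0,-1],[0.14,0,-0.18,0,0,0,-1],[0.14,0,-0.18,0,0,0,-1]]'; python3 lev.py
python3 - <<'E'
from feed import *
im,_=grab("wrist");im2,_=grab("top")
cv2.imwrite("pics/w8.png",np.hstack([im[0:400,160:560],cv2.resize(im2[170:230,240:345],(400,400))]))
E
```

```text
clock: 26.7
position: [476.1, -123.5, 295.4]
ee_rot: [-0.619, 0.786, 0.001, 0.001]
contact_force: [1.3, -0.2, -0.6]
gripper_width: -0.3
grasp_force: 0.0
scene 53 [-50.  -18.6  88.4] 1.1950361873004982
 blue y -7.103932773228278 20
top 0 0 0
 blue y -8.418004211492239 5
```

View pics/w8.png

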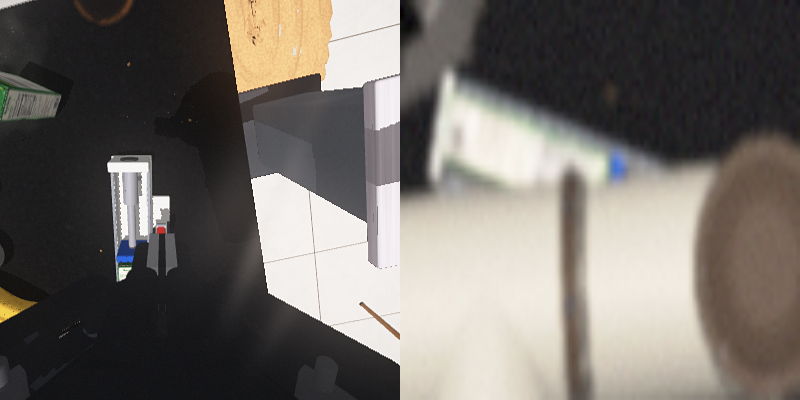

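The pusher has come forward about 40 mm (blue at (125,250)) and the carton is behind the stop. I check the lever angle from a clearer view.

```bash
python3 -m handwheel '[[-0.03,0,-0.01,0,0,0,-1],[-0.06,0,-0.03,0,0,0,-1],[-0.1,0,-0.03,0,0,0,-1],[-0.14,0,-0.03,0,0,0,-1],[-0.18,0,-0.03,0,0,0,-1],[-0.22,0,-0.03,0,0,0,-1],[-0.22,0,-0.03,0,0,0,-1],[-0.22,0,-0.03,0,0,0,-1]]'; python3 lev.py
python3 - <<'E'
from feed import *
im,P=grab("wrist");cv2.imwrite("pics/w9.png",im)
c,yaw=np.array([555.4,8.4]),np.radians(-13.5);F=local(P.reshape(-1,3),c,yaw).reshape(P.shape)
hsv=cv2.cvtColor(im,cv2.COLOR_BGR2HSV);H,S,V=[hsv[...,i].astype(int) for i in range(3)]
k=(V<70)&(abs(F[...,0]+45)<14)&(F[...,1]>-100)&(F[...,1]<60)&(F[...,2]>100)&(F[...,2]<165);q=F[k]
print("knob",k.sum(),np.percentile(q,[2,50,98],axis=0).round(1).tolist() if k.any() else 0)
m=((H<8)|(H>172))&(S>100)&(abs(F[...,0]+45)<14)&(F[...,1]>-110)&(F[...,1]<60)&(F[...,2]>66);p=F[m]
for lo in range(70,130,10):
    a=p[(p[:,2]>lo)&(p[:,2]<lo+10)]
    if len(a):print(lo,len(a),a[:,1].mean().round(1),a[:,2].mean().round(1))
m=(abs(F[...,0])<30)&(F[...,1]>-3)&(F[...,1]<144)&(abs(F[...,2]-75)<6)
p=F[m].astype(np.float32);print(cv2.minAreaRect(np.ascontiguousarray(p[:,:2])),np.median(p[:,2]))
b=(H>100)&(H<130)&(S>120)&(abs(F[...,0])<25)&(F[...,2]>58)&(F[...,2]<69);print("blue",np.percentile(F[b][:,1],[3,50,97]))
E
```

```text
clock: 27.9
position: [528.1, 91.0, 325.2]
ee_rot: [-0.619, 0.785, 0.0, -0.0]
contact_force: [-0.4, -0.0, -0.1]
gripper_width: -0.0
grasp_force: 0.0
scene 48 [-49.9 -18.9  88.3] 1.2021617278046453
 blue y -7.035326759890324 20
top 57 [-45.3 -20.9  91.2] 1.1186052300618918
 blue y -8.767951149573786 42
knob 274 [[-54.8, 8.2, 126.0], [-45.5, 17.9, 131.8], [-35.0, 27.5, 135.4]]
70 90 -34.4 73.4
80 54 -22.7 84.9
90 57 -13.9 94.8
100 65 -4.7 105.0
110 56 3.7 114.5
120 6 7.9 124.2
((0.9735755920410156, 71.02953338623047), (35.94492721557617, 145.81591796875), 0.11570215225219727) 73.6107
blue [-12.20718956  -7.057226    -3.0962672 ]
```

```bash
python3 -c "
from bench import job_done;print(job_done())"
```

```text
the job is handed in; nothing more can be done
None
```

The job is handed in at about 28 s of the 67 s allowed. At the last look the carton lay on its narrow side in the channel against the front stop (centre at feeder y ≈ 71, x ≈ 1), with the lever over to about 1.27 rad, the pusher forward about 41 mm, and the arm clear. I did not re-measure the jar, tin and shaker, but nothing came near them.

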